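Index the filter slide to its middle stop

ROBOT

A 6-joint arm with a two-finger parallel gripper is mounted at the origin on the work surface. World frame = base frame: x ahead of the robot, y to its left, z up, the work surface at z = 0. Lengths are in m, angles in rad, forces in N, time in s.
With the tool pointing down it reaches from about 0.35 to 0.775 m from the base axis. Payload 5.5 kg.
Tool frame: the origin (TCP) lies where the fingers leave the gripper's body, on its centre line; the fingertips stand 73 mm ahead of it and the grasp point (between the pads) lies 54 mm ahead of it; z points along the fingers, y is the direction in which the jaws open and shut (so a half turn about z gives the same grasp; the last joint's range is limited). The gripper opens to 85 mm and grips with 20 to 120 N. Pads are 22 mm wide; open, the fingers measure 114 mm over their backs; the gripper's body (76 mm by 85 mm) begins 54 mm behind the grasp point. The pads swing forward as they close: fully open they stand 13 mm farther back than shut.
Start: joints at [-1.371, 0.313, 0.046, 1.304, 0, 1.431], TCP at [0.192, -0.542, 0.304] pointing down, gripper open.
Joint ranges: [-2.76, 2.76], [-0.86, 1.69], [-1.03, 1.26], [-2.2, 2.34], [-1.47, 1.5], [-3.14, 3.14]. Speed limits (rad/s): [2.57, 2.57, 3.14, 3.14, 3.14, 3.14].

INTERFACE

Orientations are given as a unit quaternion [w, x, y, z].
In Python, from workcell import env, read_camera, job, cut_out gives the robot as it stands.
- The arm moves only by the tool servo_tool, never from a script. Its argument "deltas" is a list of rows, each an object of numbers: "dx", "dy", "dz": the shift along the world's x, y, z in mm; "rx", "ry", "rz": the turn, a rotation vector about the world's x, y, z in rad; "fingers": the closure, from -1 (fully open) to 1 (shut). A call has 1 to 8 rows; each row shifts and turns the commanded pose from where the row before left it; what a row does not reach is not made up. A row lasts 1/10 s, in which the tool goes at most 50 mm and 8.59 degrees, less where a joint would pass 70% of its speed; a pose out of reach is approached as far as the arm can. A call is refused whole if a number of a shift passes 50 or a number of a turn 0.15, either way. A call with a gripper value outside its range is refused whole. The fingers move at their own pace and stop on an object; "newtons" is the grip in N (left out, the last holds). Time passes only in rows, so rows that do not move let the fingers close. It gives the time, the measured TCP pose, the force and the opening at its end, in the units of the state.
- env.get_state(): the state, without advancing time (a new reading comes with each control period).
- read_camera(name): name is "scene" or "top" or "wrist"; returns a dict with "img" (400x640x3 uint8, red, green, blue), "intrinsics" (3x3 intrinsics, pixels), "k1" (the pictures are not rectified: a ray, as slopes to the right and down, at radius r is drawn at 1 + k1 r^2 times it, then the intrinsics apply), "extrinsics" (4x4, takes a point from camera to world coordinates); the wrist camera has in their place "hand_eye" (4x4, takes a point from camera to tool coordinates, whose origin is the TCP and whose axes are the flange's). Camera axes: x right, y down, z forward; pixel columns grow to the right and rows downward; lengths in m; the calibration is good to about 2 mm. A picture is of the moment at which its call begins: read the wrist's pose just before it. There is no depth.
- job.hand_in(): hands the job in, once; it reports no verdict.
Trained networks look in the newest picture that a camera, given by its name, has taken for a name from the list of things; names that differ only in an ending like _2 or _b are one class to them, and where a whole thing is asked for, a point or a joint stands for the part that bears it (a point fixed in the world has none). Each returns a list of dicts, best first, with "confidence" (0 to 1); they miss things now and then, are a little off and sometimes report something else, mostly with a low value. They report only what shows in the picture. A call takes as long as a camera call.
- cut_out(target, camera): "region" (400x640 bool, what is visible of it) and "extent" ([left, top, right, bottom] in pixels, round what is visible of it).
The state is a dict: "clock": time; "joint_pos": joint angles; "qvel": joint speeds; "tau": joint torques, N m; "tcp_pos": TCP position; "orientation": TCP orientation; "wrist_force": force on the tool from outside, world axes, zero at the start; "ft_torque": the same for the moment, N m; "finger_gap": finger opening in m.
Only numpy, scipy, OpenCV 4.12 (cv2) and the standard library are available. Lean on these libraries where they do the work, as an engineer would, in place of code of your own. Each camera call takes 0.05 s, during which the arm holds its last target. There are 200 camera calls.

TASK

Bring the leading filter into the beam: with the fingertips, push the filter changer's spring-loaded slide in by its wide black plate until it has passed the first stop, then let go so that it springs back and stays latched at the middle position, leading filter in line with the square aperture. Do not pinch the plate, and leave the post, the lens tube and the driver where they are.

Things in the scene. Friction and masses are not known exactly. Their poses are not given: they have to be found in the camera images.
- changer: Filter changer bolted to the bench: dark base 190 x 100 x 12 mm, highest part 74 mm. Origin on the bench surface; its x axis is the direction in which the slide is pushed in, z up. In its frame the base spans x -65 to +125, y -50 to +50 mm; guide rails 26 mm high run along x; the black upright aperture plate stands at x 9 to 71, y +28 to +34 mm.
- push_face (a point): Centre of the front face of the black upright push plate (the face to push, along +x of the changer); moves with the slide, axes as the changer's. Plate 90 mm wide (y), 9 mm thick, from 8 to 48 mm above the bench (this point at 28), on the end of a bar 24 mm wide. With the slide out it is at x -150, y 0 mm of the changer. Nothing fixed before it. Judged as front half slide_c0, back half slide_c1.
- slide (a joint): How far the slide is in, m: 0 fully out (its start), 0.072 end stop. A spring always pushes it out (3 N at 0, 4.5 N at 0.030, 6.5 N at 0.070; 1 N more while a tooth lifts the catch; 1 N more per 0.1 m/s). Let go before 0.030 it returns to 0; pushed past 0.031 and let go it comes back to 0.030 and stays (middle position); pushed past 0.061 it stays at 0.060 (wrong filter).
- catch (a joint): Angle of the steel catch lever, rad: 0 with its stop pin down (free or latched), about 0.25 when one of the two saw teeth on the slide's bar, or a press on its tab, lifts the pin. The teeth pass it one way only, inward. A light spring (0.04 to 0.07 N m) returns it to 0.
- catch_tab (a point): Top of the catch lever's steel release tab (24 x 14 mm), 48 mm above the bench, at x -63, y -8 mm of the changer. Pressing it down about 6 mm lifts the pin and lets the slide spring fully out (only needed if it was caught too far in).
- lead_filter (a point): Centre of the leading of the slide's two square filters (black frame 27 x 30 mm, glass in it, 39 mm above the bench); moves with the slide.
- aperture (a point): Centre of the 24 mm square opening in the fixed aperture plate, 39 mm above the bench; the filter is in line when it has the same x in the changer's frame.
- post: Loose steel post 13 mm thick on a round foot 36 mm wide, 76 mm high overall, upright; origin under its centre. Not to be disturbed.
- lens_tube: Loose short black tube with a lens, 33 mm diameter, 36 mm high, upright; origin under its centre. Not to be disturbed.
- driver: Loose hand driver lying on the bench along its own x, 160 mm long, black handle, steel shank. Not to be disturbed.

How it is judged:
By the outcome, as a careful person would: the job done as asked, in the order asked, and still so for the second after the job is handed in, with the robot touching nothing.
It also fails if it takes over 32 s, if anything falls off the work surface, if the arm or the gripper's body presses on something with over 40 N, if the wrist force passes 120 N, or if a joint passes its speed limit or range.

## Working session

There is one attempt and no reset: what is moved stays moved. The work goes in short steps, Python scripts to look and compute and a tool call to move; the robot and the scene stay as the last step left them, time stands still between calls to the robot, and variables do not carry over. Pictures are saved under pics/ and viewed, about 8 in all and at most 12, crops included, and the job is handed in when it is done.

Besides the shell and the picture viewer there is one more tool, called after "Call:" as a command line: name --argument value ..., lists and objects as JSON in quotes. servo_tool: Moves the arm, as the interface text tells. Its arguments: {"type":"object","properties":{"deltas":{"type":"array"},"newtons":{"type":"number"}},"required":["deltas"]}

```bash
mkdir -p pics
cat > h.py <<'E'
import numpy as np,cv2
from workcell import env, read_camera, job, cut_out
def ray(c,px,E=None):
    K=np.array(c['intrinsics']);E=np.array(c['extrinsics'] if E is None else E)
    d=np.array([(px[0]-K[0,2])/K[0,0],(px[1]-K[1,2])/K[1,1]]);u=d.copy()
    for _ in range(30):u=d/(1+c['k1']*(u@u))
    return E[:3,3],E[:3,:3]@np.array([u[0],u[1],1])
def at_z(c,px,z,E=None):
    o,d=ray(c,px,E);return o+d*(z-o[2])/d[2]
def proj(c,P,E=None):
    K=np.array(c['intrinsics']);E=np.array(c['extrinsics'] if E is None else E)
    p=(np.atleast_2d(P)-E[:3,3])@E[:3,:3];u=p[:,:2]/p[:,2:]
    u=u*(1+c['k1']*(u**2).sum(1))[:,None]
    return u*[K[0,0],K[1,1]]+[K[0,2],K[1,2]]
def save(img,n): cv2.imwrite('pics/'+n,img[:,:,::-1])
E
python3 - <<'E'
from h import *
for n in ['top','scene']:
    c=read_camera(n);save(c['img'],n+'1.png')
    print(n,np.round(c['extrinsics'],3).tolist(),c['k1'],np.round(c['intrinsics'],1).tolist())
    for t in ['changer','push_face','catch_tab','lead_filter','post','lens_tube','driver']:
        for r in cut_out(t,n)[:2]:
            ys,xs=np.nonzero(r['region']);rc=cv2.minAreaRect(np.c_[xs,ys].astype(np.float32)) if len(xs) else None
            print(t,round(r['confidence'],2),np.round(r['extent']),rc)
print(env.get_state())
E
```

```text
top [[0.018, -0.995, 0.102, 0.538], [-1.0, -0.02, -0.02, 0.077], [0.022, -0.102, -0.995, 0.803], [0.0, 0.0, 0.0, 1.0]] 0.026470422236514683 [[438.1, 0.0, 313.6], [0.0, 438.1, 205.3], [0.0, 0.0, 1.0]]
changer 0.96 [376. 140. 490. 298.] ((429.26416015625, 218.84909057617188), (160.0854949951172, 58.943111419677734), 64.61788177490234)
changer 0.53 [366. 272. 387. 290.] ((377.5, 282.0), (18.0, 19.0), 90.0)
push_face 0.74 [415. 192. 493. 299.] ((443.9482727050781, 240.62066650390625), (105.47494506835938, 57.379859924316406), 68.19859313964844)
catch_tab 0.52 [431. 211. 454. 244.] ((443.7000427246094, 227.9000244140625), (34.435447692871094, 8.497057914733887), 63.43495178222656)
lead_filter 0.94 [416. 191. 488. 295.] ((435.99163818359375, 249.41241455078125), (107.7530517578125, 53.33831024169922), 53.591224670410156)
post 0.72 [484. 212. 513. 234.] ((497.0, 222.0), (18.0, 32.0), 90.0)
lens_tube 0.68 [483. 212. 514. 234.] ((497.0, 222.5), (19.0, 32.0), 90.0)
lens_tube 0.57 [367. 271. 388. 291.] ((377.20001220703125, 282.10003662109375), (19.230182647705078, 16.994115829467773), 26.56505
[... 1242 characters left out ...]
clock': 0.8, 'joint_pos': array([-1.37059233e+00,  3.13158541e-01,  4.61219141e-02,  1.30361278e+00,
        1.19833502e-05,  1.43120069e+00]), 'qvel': array([ 9.93083365e-04,  1.17828585e-03, -7.85547479e-04,  8.80120328e-05,
       -1.53056806e-04,  1.83569569e-03]), 'tau': array([-2.24679687e-03, -4.80383635e+01,  2.98798263e+01, -3.66068653e-04,
       -3.16352944e-04,  9.01187775e-06]), 'tcp_pos': array([ 0.19164953, -0.54215923,  0.30395577]), 'orientation': array([7.32422244e-05, 9.85601709e-01, 1.69083608e-01, 8.21465246e-06]), 'wrist_force': array([-0.01616445,  0.06721818,  0.56376363]), 'ft_torque': array([ 0.00924824, -0.00556792,  0.0273512 ]), 'finger_gap': 0.08565109495204169}
```

View pics/top1.png

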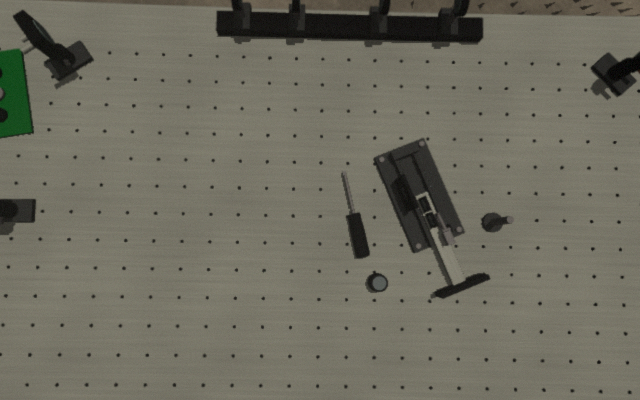

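View pics/scene1.png

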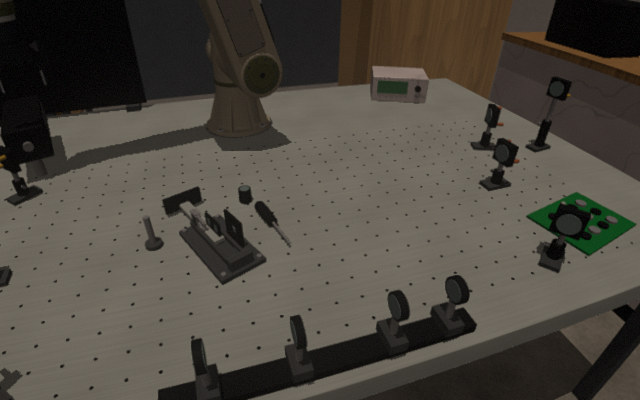

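The top view shows the changer at pixels (375–490, 139–298) with the push plate at about (462,286), on the robot's side. The post is at (495,222), the lens tube at (377,282) and the driver at (355,215). Next I'll fit the changer pose and check it with an overlay.

```bash
cat > fit.py <<'E'
from h import *
from scipy.optimize import least_squares
c=read_camera('top');s=read_camera('scene')
def W(p,L):
    L=np.atleast_2d(L);a=p[2];R=np.array([[np.cos(a),-np.sin(a)],[np.sin(a),np.cos(a)]])
    return np.c_[L[:,:2]@R.T+p[:2],L[:,2]]
base=np.array([[.125,.05,.012],[.125,-.05,.012],[-.065,-.05,.012],[-.065,.05,.012]])
px=np.array([[375,158],[423,139],[465,235],[416,252]],float)
g=cv2.cvtColor(c['img'],cv2.COLOR_RGB2GRAY)
p0=np.r_[at_z(c,px.mean(0),.012)[:2],0.3]
f=lambda p:(proj(c,W(p,base))-px).ravel()
r=least_squares(f,p0);p=r.x;print('pose',p,np.round(r.fun,1))
np.save('pose.npy',p)
for n in ('post','lens_tube','driver'):
    for k,cam in (('top',c),('scene',s)):
        q=cut_out(n,k)
        for z in q[:2]:
            e=z['extent'];b=at_z(cam,((e[0]+e[2])/2,(e[1]+e[3])/2),.02)
            print(n,k,round(z['confidence'],2),np.round(b,3))
def plate(d):
    return np.array([[-.15+d+a,y,z] for a in(0,.009) for y in(-.045,.045) for z in(.008,.048)])
def ov(cam,box,n,k):
    x0,y0,x1,y1=box;im=cv2.resize(cam['img'][y0:y1,x0:x1],None,fx=k,fy=k,interpolation=cv2.INTER_CUBIC)
    im=np.clip(im*1.6,0,255).astype(np.uint8).copy()
    t=lambda L:((proj(cam,W(p,L))-[x0,y0]+.5)*k).astype(int)
    cv2.polylines(im,[t(base)],True,(255,0,0),1)
    ap=[[x,y,.064] for x,y in((.009,.028),(.071,.028),(.071,.034),(.009,.034))]
    cv2.polylines(im,[t(ap)],True,(0,255,255),1)
    q=t(plate(0))
    for i in range(8):
        for j in range(i):
            if bin(i^j).count('1')==1:cv2.line(im,tuple(map(int,q[i])),tuple(map(int,q[j])),(0,255,0),1)
    cv2.circle(im,tuple(map(int,t([[-.063,-.008,.048]])[0])),4,(255,0,255),1)
    save(im,n);return im
a=ov(c,(340,130,520,305),'ovt.png',3);b=ov(s,(130,170,300,290),'ovs.png',3)
h=max(a.shape[0],b.shape[0]);
f=lambda m:cv2.copyMakeBorder(m,0,h-m.shape[0],0,0,cv2.BORDER_CONSTANT)
m=np.hstack([f(a),f(b)]);m=cv2.resize(m,None,fx=.76,fy=.76,interpolation=cv2.INTER_AREA);print(m.shape);save(m,'ov.png')
print('face',W(p,[[-.15,0,.028]]),'axis',np.cos(p[2]),np.sin(p[2]))
E
python3 fit.py
```

```text
pose [ 0.61351048 -0.14385709  0.40002707] [-0.6 -0.1  1.1 -0.8  0.6 -1.4 -1.   2.2]
post top 0.75 [ 0.598 -0.273  0.02 ]
post scene 0.68 [ 0.573 -0.262  0.02 ]
lens_tube top 0.83 [ 0.483 -0.056  0.02 ]
lens_tube scene 0.73 [ 0.617 -0.138  0.02 ]
lens_tube scene 0.58 [ 0.489 -0.05   0.02 ]
driver top 0.9 [ 0.603 -0.017  0.02 ]
driver top 0.61 [ 0.6   -0.152  0.02 ]
driver scene 0.74 [ 0.607 -0.013  0.02 ]
(399, 798, 3)
face [[ 0.47535292 -0.20227358  0.028     ]] axis 0.9210504523792924 0.3894432746522923
```

View pics/ov.png

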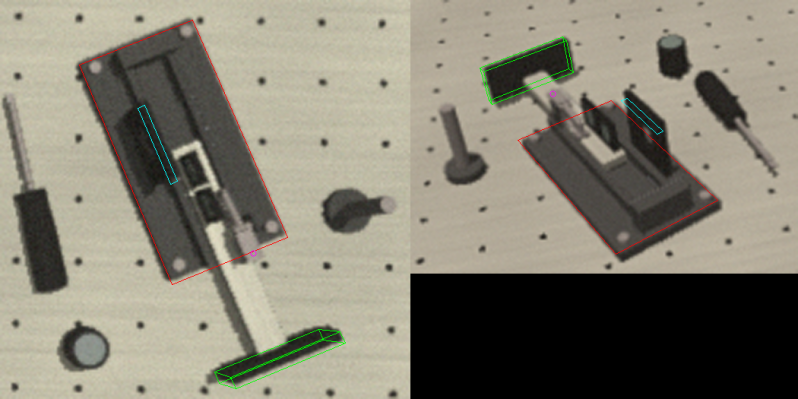

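The overlay fits to within about 4 mm: the plate is slightly further along +x than modelled. I'll approach the plate from its front with the fingers shut and let the contact force settle the exact position.

Call:
servo_tool --deltas '[{"dx": 30,"dy": 40,"rz": 0.03,"fingers": 1},{"dx": 30,"dy": 40,"rz": 0.03,"fingers": 1},{"dx": 30,"dy": 40,"fingers": 1},{"dx": 30,"dy": 40,"fingers": 1},{"dx": 30,"dy": 40,"fingers": 1},{"dx": 30,"dy": 40,"fingers": 1},{"dx": 28,"dy": 40,"fingers": 1},{"dx": 25,"dy": 38,"fingers": 1}]' --newtons 20

```text
invalid input at $.deltas[0]: expected keys dx, dy, dz, rx, ry, rz, fingers
```

Call:
servo_tool --deltas '[{"dz": -45},{"dz": -45},{"dz": -45},{"dz": -40},{},{}]'

```text
invalid input at $.deltas[0]: expected keys dx, dy, dz, rx, ry, rz, fingers
```

Run:
```python
from h import *
p=np.load('pose.npy');st=env.get_state()
print({k:np.round(st[k],4) for k in('clock','tcp_pos','orientation','wrist_force','finger_gap')})
d=st['tcp_pos'][:2]-p[:2];a=p[2];print('tcp in changer',np.cos(a)*d[0]+np.sin(a)*d[1],-np.sin(a)*d[0]+np.cos(a)*d[1])
c=read_camera('scene');b=c['img'][130:290,110:310];c2=read_camera('top');t=c2['img'][160:320,380:540]
m=np.hstack([cv2.resize(x,None,fx=2.2,fy=2.2,interpolation=cv2.INTER_CUBIC) for x in(b,t)]);save(np.clip(m*1.5,0,255).astype(np.uint8),'pre.png')
```

```text
{'clock': np.float64(1.2), 'tcp_pos': array([ 0.1916, -0.5421,  0.3039]), 'orientation': array([0.    , 0.9856, 0.1691, 0.    ]), 'wrist_force': array([-0.4729, -0.1896,  0.363 ]), 'finger_gap': np.float64(0.0855)}
tcp in changer -0.5436839319929443 -0.2025410289794351
```

View pics/pre.png

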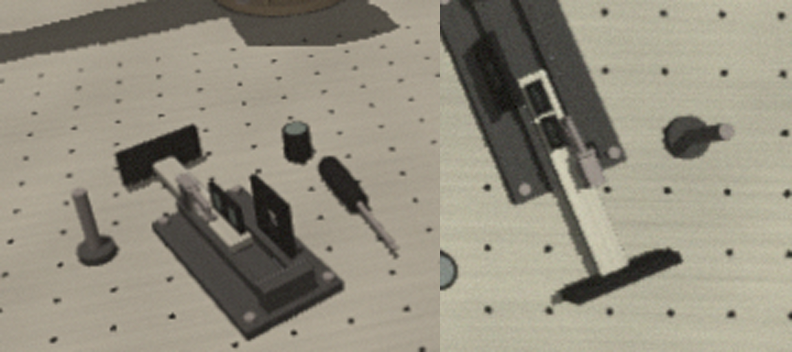

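The call was refused because every row needs all seven keys. The arm hasn't moved and the scene is unchanged, with the slide still out.

Call:
servo_tool --deltas '[{"dx": 30,"dy": 40,"dz": 0,"rx": 0,"ry": 0,"rz": 0.03,"fingers": 1},{"dx": 30,"dy": 40,"dz": 0,"rx": 0,"ry": 0,"rz": 0.03,"fingers": 1},{"dx": 30,"dy": 40,"dz": 0,"rx": 0,"ry": 0,"rz": 0,"fingers": 1},{"dx": 30,"dy": 40,"dz": 0,"rx": 0,"ry": 0,"rz": 0,"fingers": 1},{"dx": 30,"dy": 40,"dz": 0,"rx": 0,"ry": 0,"rz": 0,"fingers": 1},{"dx": 30,"dy": 40,"dz": 0,"rx": 0,"ry": 0,"rz": 0,"fingers": 1},{"dx": 28,"dy": 40,"dz": 0,"rx": 0,"ry": 0,"rz": 0,"fingers": 1},{"dx": 25,"dy": 38,"dz": 0,"rx": 0,"ry": 0,"rz": 0,"fingers": 1}]' --newtons 20

```text
clock: 2.1
tcp_pos: [0.4257, -0.2223, 0.3042]
orientation: [0.0, 0.98, 0.199, 0.0]
wrist_force: [-0.2, 0.2, -0.5]
finger_gap: 0.0001
```

Call:
servo_tool --deltas '[{"dx": 0,"dy": 0,"dz": -45,"rx": 0,"ry": 0,"rz": 0,"fingers": 1},{"dx": 0,"dy": 0,"dz": -45,"rx": 0,"ry": 0,"rz": 0,"fingers": 1},{"dx": 0,"dy": 0,"dz": -45,"rx": 0,"ry": 0,"rz": 0,"fingers": 1},{"dx": 0,"dy": 0,"dz": -45,"rx": 0,"ry": 0,"rz": 0,"fingers": 1},{"dx": 0,"dy": 0,"dz": -28,"rx": 0,"ry": 0,"rz": 0,"fingers": 1},{"dx": 0,"dy": 0,"dz": 0,"rx": 0,"ry": 0,"rz": 0,"fingers": 1}]'

```text
clock: 2.7
tcp_pos: [0.4221, -0.2222, 0.0924]
orientation: [-0.003, 0.98, 0.199, -0.003]
wrist_force: [-0.3, 1.1, 0.5]
finger_gap: -0.0
```

Run:
```python
from h import *
p=np.load('pose.npy');st=env.get_state()
print({k:np.round(st[k],4) for k in('clock','tcp_pos','wrist_force')})
d=st['tcp_pos'][:2]-p[:2];a=p[2];print('tcp in changer',np.cos(a)*d[0]+np.sin(a)*d[1],-np.sin(a)*d[0]+np.cos(a)*d[1])
c=read_camera('scene');b=c['img'][130:290,110:310];c2=read_camera('top');t=c2['img'][160:320,380:540]
m=np.hstack([cv2.resize(x,None,fx=2.2,fy=2.2,interpolation=cv2.INTER_CUBIC) for x in(b,t)]);save(np.clip(m*1.5,0,255).astype(np.uint8),'pre2.png')
```

```text
{'clock': np.float64(2.7), 'tcp_pos': array([ 0.4221, -0.2222,  0.0924]), 'wrist_force': array([-0.2838,  1.0583,  0.4917])}
tcp in changer -0.20682641927688483 0.0023774454789915883
```

View pics/pre2.png

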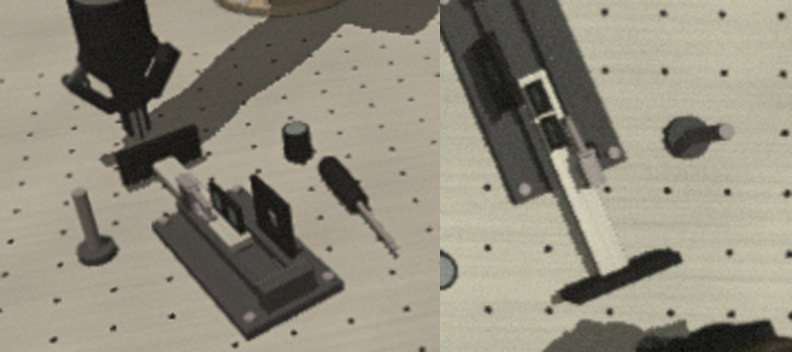

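The fingers are down behind the plate and clear of everything. I'll close the gap gently.

Call:
servo_tool --deltas '[{"dx": 11,"dy": 4.7,"dz": 0,"rx": 0,"ry": 0,"rz": 0,"fingers": 1},{"dx": 11,"dy": 4.7,"dz": 0,"rx": 0,"ry": 0,"rz": 0,"fingers": 1},{"dx": 9.2,"dy": 3.9,"dz": 0,"rx": 0,"ry": 0,"rz": 0,"fingers": 1},{"dx": 0,"dy": 0,"dz": 0,"rx": 0,"ry": 0,"rz": 0,"fingers": 1},{"dx": 0,"dy": 0,"dz": 0,"rx": 0,"ry": 0,"rz": 0,"fingers": 1}]'

```text
clock: 3.3
tcp_pos: [0.4564, -0.2106, 0.0963]
orientation: [0.0, 0.98, 0.199, 0.0]
wrist_force: [0.4, -0.7, 0.3]
finger_gap: -0.0002
```

Call:
servo_tool --deltas '[{"dx": 4.6,"dy": 1.9,"dz": 0,"rx": 0,"ry": 0,"rz": 0,"fingers": 1},{"dx": 0,"dy": 0,"dz": 0,"rx": 0,"ry": 0,"rz": 0,"fingers": 1}]'

```text
clock: 3.5
tcp_pos: [0.4607, -0.2089, 0.096]
orientation: [0.0, 0.98, 0.199, 0.0]
wrist_force: [-0.4, -0.5, -0.2]
finger_gap: 0.0
```

Call:
servo_tool --deltas '[{"dx": 4.6,"dy": 1.9,"dz": 0,"rx": 0,"ry": 0,"rz": 0,"fingers": 1},{"dx": 0,"dy": 0,"dz": 0,"rx": 0,"ry": 0,"rz": 0,"fingers": 1}]'

```text
clock: 3.7
tcp_pos: [0.4654, -0.2071, 0.0959]
orientation: [0.0, 0.98, 0.199, 0.0]
wrist_force: [1.2, 0.1, 0.4]
finger_gap: -0.0002
```

Call:
servo_tool --deltas '[{"dx": 4.6,"dy": 1.9,"dz": 0,"rx": 0,"ry": 0,"rz": 0,"fingers": 1},{"dx": 0,"dy": 0,"dz": 0,"rx": 0,"ry": 0,"rz": 0,"fingers": 1}]'

```text
clock: 3.9
tcp_pos: [0.4694, -0.2051, 0.0958]
orientation: [0.0, 0.98, 0.199, -0.001]
wrist_force: [-2.4, -0.7, 1.0]
finger_gap: -0.0002
```

Call:
servo_tool --deltas '[{"dx": 2.8,"dy": 1.2,"dz": 0,"rx": 0,"ry": 0,"rz": 0,"fingers": 1},{"dx": 0,"dy": 0,"dz": 0,"rx": 0,"ry": 0,"rz": 0,"fingers": 1}]'

```text
clock: 4.1
tcp_pos: [0.4723, -0.2039, 0.0958]
orientation: [-0.0, 0.98, 0.199, -0.0]
wrist_force: [-2.6, -0.9, 0.6]
finger_gap: -0.0
```

Call:
servo_tool --deltas '[{"dx": 4.6,"dy": 1.9,"dz": 0,"rx": 0,"ry": 0,"rz": 0,"fingers": 1},{"dx": 4.6,"dy": 2.0,"dz": 0,"rx": 0,"ry": 0,"rz": 0,"fingers": 1},{"dx": 0,"dy": 0,"dz": 0,"rx": 0,"ry": 0,"rz": 0,"fingers": 1}]'

```text
clock: 4.4
tcp_pos: [0.4816, -0.2, 0.0958]
orientation: [-0.0, 0.98, 0.199, -0.0]
wrist_force: [-3.0, -1.5, 1.4]
finger_gap: 0.0002
```

Call:
servo_tool --deltas '[{"dx": 4.6,"dy": 1.9,"dz": 0,"rx": 0,"ry": 0,"rz": 0,"fingers": 1},{"dx": 4.6,"dy": 2.0,"dz": 0,"rx": 0,"ry": 0,"rz": 0,"fingers": 1},{"dx": 0,"dy": 0,"dz": 0,"rx": 0,"ry": 0,"rz": 0,"fingers": 1}]'

```text
clock: 4.7
tcp_pos: [0.4906, -0.1961, 0.0958]
orientation: [0.0, 0.98, 0.199, -0.0]
wrist_force: [-4.3, -1.7, 0.4]
finger_gap: -0.0
```

The slide has moved about 25 ± 2 mm since contact, and the force agrees with the spring. Another 19 mm gives about 44 mm, which is midway between 31 and 61.

Call:
servo_tool --deltas '[{"dx": 4.6,"dy": 1.9,"dz": 0,"rx": 0,"ry": 0,"rz": 0,"fingers": 1},{"dx": 4.6,"dy": 2.0,"dz": 0,"rx": 0,"ry": 0,"rz": 0,"fingers": 1},{"dx": 4.6,"dy": 1.9,"dz": 0,"rx": 0,"ry": 0,"rz": 0,"fingers": 1},{"dx": 3.7,"dy": 1.6,"dz": 0,"rx": 0,"ry": 0,"rz": 0,"fingers": 1},{"dx": 0,"dy": 0,"dz": 0,"rx": 0,"ry": 0,"rz": 0,"fingers": 1},{"dx": 0,"dy": 0,"dz": 0,"rx": 0,"ry": 0,"rz": 0,"fingers": 1}]'

```text
clock: 5.3
tcp_pos: [0.508, -0.1888, 0.0958]
orientation: [-0.0, 0.98, 0.199, -0.0]
wrist_force: [-3.7, -2.0, 0.8]
finger_gap: -0.0
```

Call:
servo_tool --deltas '[{"dx": -4.6,"dy": -1.9,"dz": 0,"rx": 0,"ry": 0,"rz": 0,"fingers": 1},{"dx": -4.6,"dy": -2.0,"dz": 0,"rx": 0,"ry": 0,"rz": 0,"fingers": 1},{"dx": -9.2,"dy": -3.9,"dz": 0,"rx": 0,"ry": 0,"rz": 0,"fingers": 1},{"dx": 0,"dy": 0,"dz": 0,"rx": 0,"ry": 0,"rz": 0,"fingers": 1},{"dx": 0,"dy": 0,"dz": 0,"rx": 0,"ry": 0,"rz": 0,"fingers": 1}]'

```text
clock: 5.8
tcp_pos: [0.4905, -0.1969, 0.0963]
orientation: [0.0, 0.98, 0.198, 0.001]
wrist_force: [0.8, 1.0, -0.4]
finger_gap: -0.0
```

The force is gone at about 25 mm, so the slide looks latched. I'll back away, rise and check.

Call:
servo_tool --deltas '[{"dx": -18,"dy": -7.8,"dz": 0,"rx": 0,"ry": 0,"rz": 0,"fingers": 1},{"dx": -28,"dy": -12,"dz": 0,"rx": 0,"ry": 0,"rz": 0,"fingers": 1},{"dx": -28,"dy": -12,"dz": 0,"rx": 0,"ry": 0,"rz": 0,"fingers": 1},{"dx": 0,"dy": 0,"dz": 40,"rx": 0,"ry": 0,"rz": 0,"fingers": 1},{"dx": 0,"dy": 0,"dz": 45,"rx": 0,"ry": 0,"rz": 0,"fingers": 1},{"dx": 0,"dy": 0,"dz": 45,"rx": 0,"ry": 0,"rz": 0,"fingers": 1},{"dx": 0,"dy": 0,"dz": 0,"rx": 0,"ry": 0,"rz": 0,"fingers": 1}]'

```text
clock: 6.5
tcp_pos: [0.4192, -0.2306, 0.2326]
orientation: [0.005, 0.98, 0.199, 0.004]
wrist_force: [1.5, -0.3, 0.0]
finger_gap: 0.0
```

Run:
```python
from h import *
p=np.load('pose.npy');st=env.get_state();print(st['clock'],st['tcp_pos'],st['wrist_force'])
c=read_camera('scene');b=c['img'][130:290,110:310];c2=read_camera('top');t=c2['img'][160:320,380:540]
m=np.hstack([cv2.resize(x,None,fx=2.2,fy=2.2,interpolation=cv2.INTER_CUBIC) for x in(b,t)]);save(np.clip(m*1.5,0,255).astype(np.uint8),'post.png')
# plate shift: dark plate centroid in old/new top crops
old=cv2.imread('pics/top1.png')[:,:,::-1]
a=p[2]
for n,im in (('old',old),('new',c2['img'])):
    g=cv2.cvtColor(np.ascontiguousarray(im),cv2.COLOR_RGB2GRAY)
    # profiles along changer x at y=-.03, +.03 at z=.048
    for y in(-.035,-.03,.03):
        xs=np.arange(-.175,-.08,.001)
        W=np.c_[p[0]+xs*np.cos(a)-y*np.sin(a),p[1]+xs*np.sin(a)+y*np.cos(a),xs*0+.048]
        q=proj(c2,W).astype(np.float32);v=cv2.remap(g,q[:,:1],q[:,1:],cv2.INTER_LINEAR).ravel()
        k=xs[v<55];print(n,y,v.min(),k.min() if len(k) else None,k.max() if len(k) else None)
for n in('post','lens_tube','driver'):
    for r in cut_out(n,'top')[:2]:print(n,round(r['confidence'],2),np.round(r['extent']))
```

```text
6.5 [ 0.41921967 -0.2305877   0.23257568] [ 1.48196448e+00 -3.34762874e-01  1.29378287e-03]
old -0.035 22 -0.14599999999999996 -0.13399999999999995
old -0.03 19 -0.14599999999999996 -0.13199999999999995
old 0.03 19 -0.14599999999999996 -0.13099999999999995
new -0.035 23 -0.11599999999999994 -0.10599999999999993
new -0.03 23 -0.11599999999999994 -0.10399999999999993
new 0.03 22 -0.11599999999999994 -0.10299999999999992
post 0.92 [482. 211. 515. 234.]
lens_tube 0.88 [368. 273. 390. 293.]
lens_tube 0.28 [432. 212. 456. 244.]
driver 0.63 [346. 172. 373. 255.]
```

View pics/post.png

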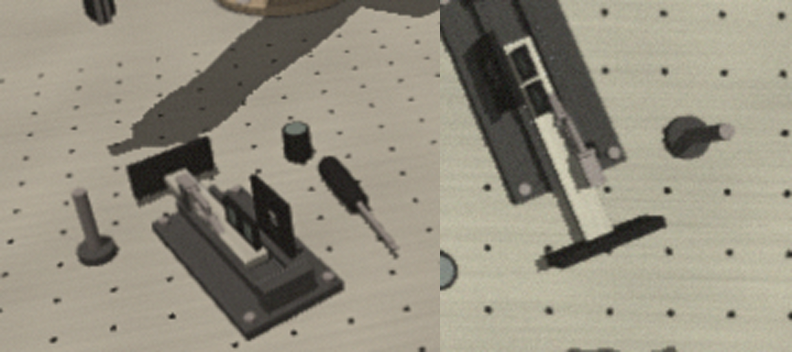

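The plate stayed 30 mm further in, with both ends moved equally, and the post, tube and driver look undisturbed. The gripper is clear, so I'll hand in.

```bash
python3 -c "
from workcell import job
print(job.hand_in())"
```

```text
the job is handed in; nothing more can be done
None
```

The slide is latched at the middle position, with the leading filter at the aperture, and the job is handed in. I pushed the plate with shut fingertips to about 44 mm (estimated from the contact point), past the first stop and short of the second. I then backed off so it could spring back, and raised the gripper clear.

**Checks that agreed:**
- **Slide position:** in the top camera the plate's front edge moved from x -146 to -116 mm in the changer's frame. That is 30 mm, the same at both ends, and it stayed there after I let go.
- **Force:** it rose from about 2.5 N at first contact to about 4.5 N during the push, in line with the spring. It fell to noise level (up to about 1.5 N) on release.
- **Other things:** the post, lens tube and driver look unmoved in the before and after pictures. The networks' outlines of them agree to within a few pixels.
- **Time:** the clock stood at 6.5 s after the last move.

**Disagreements and gaps:**
- **Pose fit:** my fit of the changer was about 4 mm off along its x axis. I worked from the contact force and the plate's movement instead.
- **Filter in line:** I inferred this from the 30 mm of slide travel and the picture; I did not measure the filter against the aperture.
- **Refused move:** my first two move calls were rejected because their rows lacked some keys. Nothing moved.

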